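# Slide the hub pin into the carousel base

## Task

Get the reagent carousel's base plate ready: pick up the tall hub pin with the flange and slim steel foot, set its foot down on the bare plate at least 6 cm from the centre of the blind hole, and slide it upright across the plate, without lifting it, until it drops into the hole. Let go of it standing upright with its flange flat on the plate. Leave the drum-shaped plug and the flat cap where they are.

Things in the scene. Friction and masses are not known exactly. Their poses are not given: they have to be found in the camera images.
- pin_mid (a point): Middle of the upright hub pin, 38 mm above its foot's underside; z up. Loose, round, 76 mm tall, 0.12 kg, the tallest of three beige parts. From the bottom: steel foot 20 mm across, 20 mm long; toothed flange 66 mm across, 6 mm thick (20 to 26 mm up); smooth knob 26 mm across, 50 mm long (26 to 76 mm up), gripped from above.
- hole (a point): Centre of the mouth of the plate's only hole, on its flat top; z up. Round, blind, 40 mm across, 26 mm deep: 10 mm play round the foot. Seated, the pin's middle is 18 mm above this point. Fixed grey plate 240 (x) by 180 (y) mm, top 36 mm above the bench. The hole is 70 mm from its +x edge, 170 mm from its -x edge, 90 mm from both long edges: most bare space is to -x.
- plug: Bystander, loose on the bench: beige transit plug, a plain 48 mm diameter drum 30 mm tall with a flat 44 by 12 mm wing grip on top, 54 mm tall in all, too wide for the hole. Origin at the centre of its underside.
- cap: Bystander, loose on the bench: beige flat cap, a toothed disc 66 mm in diameter and 8 mm thick lying on the bench with a short 26 mm diameter knob, 26 mm tall in all, with no foot. Origin at the centre of its underside.
Things that resemble listed ones, but are neither listed nor needed, are in the scene too. What is shaped like the part that bears pin_mid but orange is not meant.

How it is judged (in metres and radians):
On the way, in this order (a step that is already met when the one before it is completed fails the run):
1. the pin's foot rests upright on the plate, more than 45 mm from the hole's centre (contact force between hub_pin and base_plate above 0.1 N and horizontal distance between pin_mid and hole above 0.045 m and z of pin_mid in the frame of hole between 0.03 and 0.048 m and angle between pin_mid's own z axis and vertical below 0.35 rad), for 0.1 s.
2. the foot is still on the plate as it nears the hole (18 to 38 mm from its centre) (contact force between hub_pin and base_plate above 0.05 N and horizontal distance between pin_mid and hole between 0.018 and 0.038 m and z of pin_mid in the frame of hole between 0.026 and 0.048 m and angle between pin_mid's own z axis and vertical below 0.35 rad), for 0.02 s.
At the end, for the whole second after the job is handed in: The hub pin stands in the hole at rest: its axis within 14 mm of the hole's centre, within 10 degrees of upright, and its flange flat on the plate to within 4 mm (the pin's middle 12 to 22 mm above the hole's mouth) (horizontal distance between pin_mid and hole below 0.014 m and z of pin_mid in the frame of hole between 0.012 and 0.022 m and angle between pin_mid's own z axis and vertical below 0.17 rad and linear speed of hub_pin below 0.02 m/s); the robot touches nothing.
It fails at once if the pin is carried over the hole in the air (within 30 mm of the hole's centre, foot more than 17 mm above the plate) (horizontal distance between pin_mid and hole below 0.03 m and z of pin_mid in the frame of hole above 0.055 m).
It fails at once if the plug or the cap is moved by more than 30 mm (distance of any of plug, cap from where it was at the start of the episode above 0.03 m).
It also fails if it takes over 38 s, if anything falls off the work surface, if the arm or the gripper's body presses on something with over 40 N, if the wrist force passes 120 N, or if a joint passes its speed limit or range.

## Robot

A 7-joint arm with a two-finger parallel gripper is mounted at the origin on the work surface. World frame = base frame: x ahead of the robot, y to its left, z up, the work surface at z = 0. Lengths are in mm, angles in rad, forces in N, time in s.
With the tool pointing down it reaches from about 350 to 775 mm from the base axis. Payload 3.1 kg.
Tool frame: the origin (TCP) lies on the mounting face of the last link; the fingertips stand 173 mm ahead of it and the grasp point (between the pads) lies 155 mm ahead of it (tcp_to_grasp is the z of the grasp point in the tool frame, in mm); z points along the fingers, y is the line along which they close (so a half turn about z gives the same grasp; the last joint's range is limited). The gripper opens to 85 mm and grips with 20 to 120 N. Pads are 22 mm wide; open, the fingers measure 114 mm over their backs; the gripper's body (76 mm by 85 mm) begins 54 mm behind the grasp point. The pads swing forward as they close: fully open they stand 13 mm farther back than shut.
Start: joints at [1.085, 0.311, 0.014, 1.512, -0.004, 1.319, -0.027], TCP at [236.191, -496.716, 404.704] pointing down, gripper open.
Joint ranges: [-2.7, 2.7], [-0.3, 1.91], [-1.27, 1.3], [0.12, 2.57], [-1.44, 4.58], [0.2, 2.03], [-3.05, 3.05]. Speed limits (rad/s): [2.79, 2.79, 3.14, 3.14, 3.14, 3.14, 3.14].

## Interface

Orientations are given as a 3x3 rotation matrix whose columns are the frame's x, y, z axes.
In Python, from cell import * gives the robot as it stands.
- The arm moves only by the tool drive_tool, never from a script. Its argument "moves" is a list of rows, each an object of numbers: "wx", "wy", "wz": the turn, a rotation vector about the tool's x, y, z normalised to -1 to 1, where 1 is pi rad; "x", "y", "z": the shift along the tool's x, y, z normalised to -1 to 1, where 1 is 200 mm; "grip": the opening in per cent of the stroke, from 0 (shut) to 100 (fully open). In form: [{"wx": .., "wy": .., "wz": .., "x": .., "y": .., "z": .., "grip": ..}, ...]. A call has exactly 5 rows; each row is the pose to reach, as a shift and turn from the pose commanded when the call began, along the tool's axes at that moment, turning the shorter way round; what a row does not reach only later rows make up. A row lasts 1/12 s, in which the tool goes at most 41.7 mm and 7.16 degrees, less where a joint would pass 70% of its speed; a pose out of reach is approached as far as the arm can. A call with a number of a shift or a turn outside -1 to 1 is refused whole. A call with a gripper value outside its range is refused whole. The fingers move at their own pace and stop on an object; "squeeze" is the grip in N (left out, the last holds). Time passes only in rows, so rows that repeat a pose let the fingers close, or fill a call up. It gives the time, the measured TCP pose, the force, the opening and the grip force at its end, in the units of the state.
- sense(): the state, without advancing time (a new reading comes with each control period).
- get_image(name): name is "scene" or "top" or "wrist"; returns the picture (400x640x3 uint8, red, green, blue); there is no depth.
- camera_params(name): a dict with "camera_matrix" (3x3 intrinsics, pixels), "cam_to_world" (4x4, takes a point from camera to world coordinates); the wrist camera has in their place "tool_from_camera" (4x4, takes a point from camera to tool coordinates, whose origin is the TCP and whose axes are the flange's). Camera axes: x right, y down, z forward; pixel columns grow to the right and rows downward; lengths in mm; the calibration is good to about 2 mm. The wrist camera is an equidistant fisheye: a pixel r from the principal point sees the ray r / f radians off the axis. A picture is of the moment at which its call begins: read the wrist's pose just before it. camera_params takes no time and is no camera call.
- sign_off(): hands the job in; it is judged then, once.
Trained networks look in the newest picture that a camera, given by its name, has taken for a name from the list of things; names that differ only in an ending like _2 or _b are one class to them, and where a whole thing is asked for, a point or a joint stands for the part that bears it (a point fixed in the world has none). Each returns a list of dicts, best first, with "confidence" (0 to 1); they miss things now and then, are a little off and sometimes report something else, mostly with a low value. They report only what shows in the picture. A call takes as long as a camera call. They do not tell look-alikes from the thing itself.
- boxes_of(thing, camera): "uv" ([column, row] in pixels, amid what is visible of it).
The state is a dict: "clock": time; "joints": joint angles; "joint_vel": joint speeds; "tau": joint torques, N m; "ee_pos": TCP position; "ee_rot": TCP orientation; "force": force on the tool from outside, world axes, zero at the start; "torque": the same for the moment, N m; "width": opening from 0.0 (shut) to 1.0 (fully open); "grasp_force": force on a finger pad.
Only numpy, scipy, OpenCV 4.12 (cv2) and the standard library are available. Lean on these libraries where they do the work, as an engineer would, in place of code of your own. Each camera call takes 0.05 s, during which the arm holds its last target. There are 200 camera calls.

## Working session

There is one attempt and no reset: what is moved stays moved. The work goes in short steps, Python scripts to look and compute and a tool call to move; the robot and the scene stay as the last step left them, time stands still between calls to the robot, and variables do not carry over. Pictures are saved under pics/ and viewed, at most 10 in all, crops included, and the job is handed in when it is done.

Besides the shell and the picture viewer there is one more tool, called after "Request:" by a JSON object that holds its "fn" and its "kwargs". drive_tool: Moves the arm, as the interface text tells. Scaled input: -1 to 1 covers 200 mm each way for a shift and pi rad each way for a turn. Its arguments: {"type":"object","properties":{"moves":{"type":"array","items":{"type":"object","properties":{"wx":{"type":"number","minimum":-1,"maximum":1},"wy":{"type":"number","minimum":-1,"maximum":1},"wz":{"type":"number","minimum":-1,"maximum":1},"x":{"type":"number","minimum":-1,"maximum":1},"y":{"type":"number","minimum":-1,"maximum":1},"z":{"type":"number","minimum":-1,"maximum":1},"grip":{"type":"number"}}}},"squeeze":{"type":"number"}},"required":["moves"]}

```bash
ls; mkdir -p pics; python3 - <<'E'
from cell import *
import cv2,numpy as np
s=sense();print(s['clock'],s['ee_pos'],s['ee_rot'],s['width'])
for c in ['top','scene']:
    im=get_image(c);cv2.imwrite(f'pics/{c}0.png',im[:,:,::-1])
    for t in ['pin_mid','hole','plug','cap']:
        print(c,t,[(np.round(b['uv']).tolist(),round(b['confidence'],2)) for b in boxes_of(t,c)])
    p=camera_params(c);print(np.round(p['camera_matrix'],1).tolist(),np.round(p['cam_to_world'],3).tolist())
print(camera_params('wrist'),sense()['clock'])
a=cv2.imread('pics/top0.png');b=cv2.imread('pics/scene0.png')
E
```

```text
pics
0.0 [ 236.05128168 -496.42356106  403.61490268] [[ 9.03092545e-01  4.29444667e-01 -1.06498732e-03]
 [ 4.29445980e-01 -9.03090194e-01  2.06199927e-03]
 [-7.62650146e-05 -2.31953069e-03 -9.99997307e-01]] 1.0026110357695237
top pin_mid [([409.0, 234.0], 0.94), ([359.0, 215.0], 0.79), ([368.0, 261.0], 0.64)]
top hole [([240.0, 166.0], 0.6)]
top plug [([428.0, 190.0], 0.84)]
top cap [([369.0, 158.0], 0.82)]
[[418.9, 0.0, 319.4], [0.0, 418.9, 200.7], [0.0, 0.0, 1.0]] [[-0.004, -0.993, 0.115, 339.069], [-1.0, 0.003, -0.006, -62.927], [0.006, -0.115, -0.993, 1033.302], [0.0, 0.0, 0.0, 1.0]]
scene pin_mid [([228.0, 204.0], 0.77)]
scene hole [([418.0, 194.0], 0.68)]
scene plug [([219.0, 309.0], 0.81)]
scene cap [([323.0, 282.0], 0.85)]
[[446.1, 0.0, 324.8], [0.0, 446.1, 196.5], [0.0, 0.0, 1.0]] [[0.752, 0.405, -0.52, 886.079], [0.659, -0.448, 0.604, -566.016], [0.012, -0.797, -0.604, 561.572], [0.0, 0.0, 0.0, 1.0]]
{'camera_matrix': array([[309.70691629,   0.        , 322.32003461],
       [  0.        , 309.70691629, 197.36206073],
       [  0.        ,   0.        ,   1.        ]]), 'tool_from_camera': array([[-8.13226136e-05, -9.51112357e-01, -3.08845071e-01,
         7.77821426e+01],
       [ 9.99999472e-01, -3.93727446e-04,  9.49202357e-04,
        -4.55942654e-01],
       [-1.02439887e-03, -3.08844830e-01,  9.51111887e-01,
         3.14062685e+01],
       [ 0.00000000e+00,  0.00000000e+00,  0.00000000e+00,
         1.00000000e+00]])} 0.5
```

View pics/top0.png

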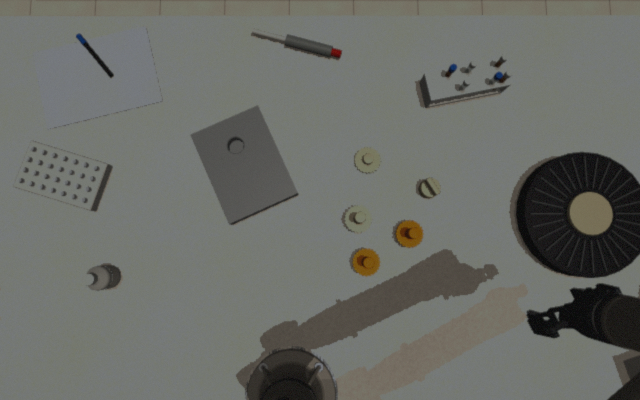

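View pics/scene0.png

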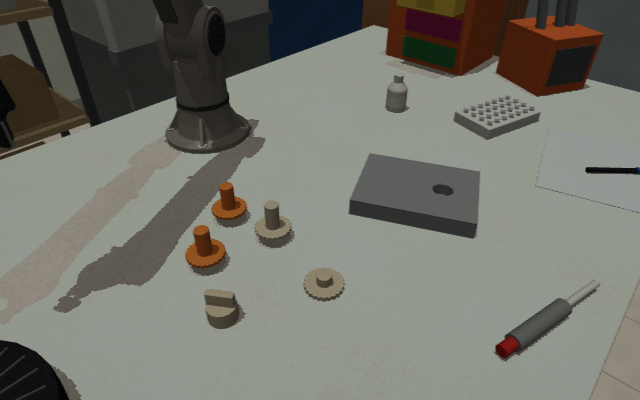

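The top picture shows these candidates:
- **Orange look-alikes:** (408,234) and (366,262), excluded by colour.
- **Beige flat cap:** (368,160).
- **Beige plug with wing:** (429,188).
- **Beige tall flanged pin:** (357,217) in top, (272,220) in scene. This is my choice.

The hole is at (236,146) in top and (443,190) in scene. The detector's 240,166 for the hole looks off because it is the plate's centre.

```bash
cat > h.py <<'E'
from cell import *
import cv2,numpy as np
def onplane(c,uv,z):
    p=camera_params(c);K=p['camera_matrix'];T=np.array(p['cam_to_world'])
    d=T[:3,:3]@np.linalg.solve(K,[uv[0],uv[1],1.]);o=T[:3,3]
    return (o+d*(z-o[2])/d[2])[:2]
def wrist_plane(uv,z,s):
    p=camera_params('wrist');K=p['camera_matrix'];T=np.array(p['tool_from_camera'])
    v=np.array([uv[0]-K[0,2],uv[1]-K[1,2]]);r=np.hypot(*v);th=r/K[0,0]
    d=np.r_[np.sin(th)*v/r,np.cos(th)]
    R=np.array(s['ee_rot']);o=R@T[:3,3]+s['ee_pos'];d=R@T[:3,:3]@d
    return (o+d*(z-o[2])/d[2])[:2]
E
python3 - <<'E'
from h import *
t=cv2.imread('pics/top0.png');s=cv2.imread('pics/scene0.png')
a=cv2.resize(t[185:285,320:450],None,fx=3,fy=3);b=cv2.resize(t[95:235,180:310],None,fx=3,fy=3)
c=cv2.resize(s[170:290,170:300],None,fx=3,fy=3)
o=np.zeros((420,790,3),np.uint8);o[:300,:390]=a;o[:420,400:790]=b
cv2.imwrite('pics/crop.png',o)
# beige mask blob centroid of the pin in top
print('knobtop',onplane('top',(358.5,216),76),'flange',onplane('top',(357,219),26))
print('scene knobtop',onplane('scene',(272,205),76),'flange',onplane('scene',(273,229),26))
print('hole',onplane('top',(236,146),36),onplane('scene',(443,190),36))
for uv in [(191,135),(258,107),(298,193),(231,222)]: print(onplane('top',uv,36))
for n,uv,z in [('plug',(429,188),54),('cap',(368,160),20),('o1',(410,233),76),('o2',(367,261),70)]: print(n,onplane('top',uv,z))
E
```

```text
knobtop [ 414.53814126 -158.69581247] flange [ 411.24358077 -159.97591423]
scene knobtop [ 415.81285796 -161.33047058] flange [ 419.82871659 -166.75619615]
hole [589.21435439 132.79398111] [595.01325618 133.84854793]
[616.85139897 242.84465936]
[687.11527803  80.65574053]
[473.51990529 -18.13051649]
[404.34552085 141.12205781]
plug [ 482.14294941 -328.74028141]
cap [ 557.24968997 -189.72657454]
o1 [ 375.251088   -275.79769373]
o2 [ 312.15611895 -177.19269307]
```

View pics/crop.png

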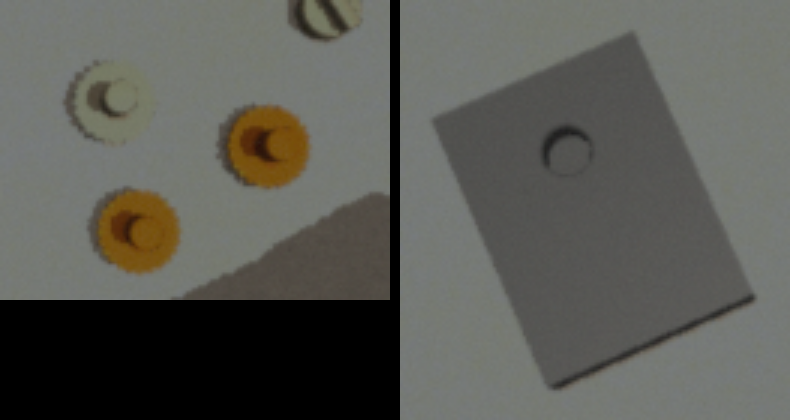

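The crop shows the choice: the beige pin at top (357,217) has a tall knob with a shadow, like the orange ones, and sits on a toothed flange. The cap and plug are clearly different. The plate measures 235 x 177 mm, close to nominal. The hole is at about (590,133) and the pin at about (414,-160).

Request:
{"fn": "drive_tool", "kwargs": {"moves": [{"x": 0.76, "y": -0.57, "z": 0, "grip": 100}, {"x": 0.76, "y": -0.57, "z": 0, "grip": 100}, {"x": 0.76, "y": -0.57, "z": 0, "grip": 100}, {"x": 0.76, "y": -0.57, "z": 0, "grip": 100}, {"x": 0.76, "y": -0.57, "z": 0, "grip": 100}], "squeeze": 60}}

```text
validation failed for argument at $.mo...
```

Request:
{"fn": "drive_tool", "kwargs": {"moves": [{"x": 0.76, "y": -0.57, "z": 0.35, "grip": 80}, {"x": 0.76, "y": -0.57, "z": 0.35, "grip": 80}, {"x": 0.76, "y": -0.57, "z": 0.35, "grip": 80}, {"x": 0.76, "y": -0.57, "z": 0.35, "grip": 80}, {"x": 0.76, "y": -0.57, "z": 0.35, "grip": 80}]}}

```text
validation failed for argument at $.mo...
```

Request:
{"fn": "drive_tool", "kwargs": {"moves": [{"x": 0, "grip": 80}, {"x": 0, "grip": 80}, {"x": 0, "grip": 80}, {"x": 0, "grip": 80}, {"x": 0, "grip": 80}]}}

```text
validation failed for argument at $.mo...
```

```bash
python3 - <<'E'
from h import *
s=sense();im=get_image('wrist');cv2.imwrite('pics/w1.png',im[:,:,::-1])
print(s['clock'],s['ee_pos'],np.round(s['ee_rot'],4),s['width'],s['force'])
b=boxes_of('pin_mid','wrist')
for q in b: print(q['uv'],q['confidence'],wrist_plane(q['uv'],38,s),wrist_plane(q['uv'],26,s))
E
```

```text
0.5 [ 236.20003122 -496.70023332  404.65353636] [[ 9.031e-01  4.294e-01 -0.000e+00]
 [ 4.294e-01 -9.031e-01  1.000e-04]
 [ 0.000e+00 -1.000e-04 -1.000e+00]] 0.9964033047837916 [ 0.00143795 -0.77634387  0.19645088]
[206.4, 5.5] 0.96 [ 355.77579687 -296.54486888] [ 357.54862392 -290.59087559]
[121.6, 19.8] 0.57 [ 309.67685306 -187.80771329] [ 309.79959353 -177.96153278]
```

View pics/w1.png

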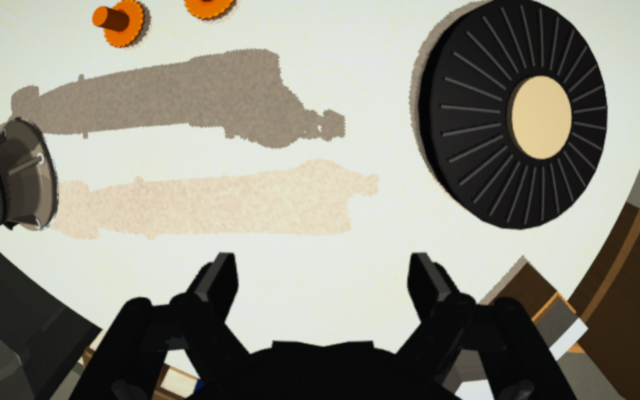

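All three moves were refused, probably because every field is required, so this picture is still the start pose: orange pins at (120,22) and (207,5), the drum at right. I'll resend with all fields.

Request:
{"fn": "drive_tool", "kwargs": {"moves": [{"wx": 0, "wy": 0, "wz": 0, "x": 0.76, "y": -0.57, "z": 0, "grip": 100}, {"wx": 0, "wy": 0, "wz": 0, "x": 0.76, "y": -0.57, "z": 0, "grip": 100}, {"wx": 0, "wy": 0, "wz": 0, "x": 0.76, "y": -0.57, "z": 0, "grip": 100}, {"wx": 0, "wy": 0, "wz": 0, "x": 0.76, "y": -0.57, "z": 0, "grip": 100}, {"wx": 0, "wy": 0, "wz": 0, "x": 0.76, "y": -0.57, "z": 0, "grip": 100}], "squeeze": 60}}

```text
clock: 1.02
ee_pos: [327.0, -323.7, 405.0]
ee_rot: [[0.9, 0.435, 0.002], [0.435, -0.9, 0.002], [0.003, -0.001, -1.0]]
force: [0.1, 0.4, 1.0]
width: 1.001
grasp_force: 0.0
```

Request:
{"fn": "drive_tool", "kwargs": {"moves": [{"wx": 0, "wy": 0, "wz": 0, "x": 0.76, "y": -0.57, "z": 0.35, "grip": 80}, {"wx": 0, "wy": 0, "wz": 0, "x": 0.76, "y": -0.57, "z": 0.35, "grip": 80}, {"wx": 0, "wy": 0, "wz": 0, "x": 0.76, "y": -0.57, "z": 0.35, "grip": 80}, {"wx": 0, "wy": 0, "wz": 0, "x": 0.76, "y": -0.57, "z": 0.35, "grip": 80}, {"wx": 0, "wy": 0, "wz": 0, "x": 0.76, "y": -0.57, "z": 0.35, "grip": 80}]}}

```text
clock: 1.43
ee_pos: [413.5, -157.5, 334.3]
ee_rot: [[0.902, 0.431, 0.001], [0.431, -0.902, 0.0], [0.001, 0.0, -1.0]]
force: [0.2, -1.0, 0.1]
width: 0.798
grasp_force: 0.0
```

Request:
{"fn": "drive_tool", "kwargs": {"moves": [{"wx": 0, "wy": 0, "wz": 0, "x": 0, "y": 0, "z": 0, "grip": 80}, {"wx": 0, "wy": 0, "wz": 0, "x": 0, "y": 0, "z": 0, "grip": 80}, {"wx": 0, "wy": 0, "wz": 0, "x": 0, "y": 0, "z": 0, "grip": 80}, {"wx": 0, "wy": 0, "wz": 0, "x": 0, "y": 0, "z": 0, "grip": 80}, {"wx": 0, "wy": 0, "wz": 0, "x": 0, "y": 0, "z": 0, "grip": 80}]}}

```text
clock: 1.85
ee_pos: [412.4, -161.9, 335.2]
ee_rot: [[0.905, 0.426, 0.001], [0.426, -0.905, -0.001], [0.0, 0.001, -1.0]]
force: [0.6, 0.1, -0.6]
width: 0.801
grasp_force: 0.0
```

```bash
python3 - <<'E'
from h import *
s=sense();im=get_image('wrist');cv2.imwrite('pics/w2.png',im[:,:,::-1])
print(s['clock'],s['ee_pos'],np.round(s['ee_rot'],4),s['width'],s['force'])
b=boxes_of('pin_mid','wrist')
for q in b: print(q['uv'],q['confidence'],wrist_plane(q['uv'],38,s),wrist_plane(q['uv'],26,s))
E
```

```text
1.85 [ 412.44527886 -161.94401998  335.20637859] [[ 9.046e-01  4.263e-01  8.000e-04]
 [ 4.263e-01 -9.046e-01 -1.100e-03]
 [ 3.000e-04  1.300e-03 -1.000e+00]] 0.8012787992968544 [ 0.61485044  0.12449214 -0.5779603 ]
[416.6, 250.1] 0.93 [ 394.86861248 -274.58092255] [ 390.90652648 -281.17950055]
[294.3, 278.5] 0.89 [ 314.52141705 -176.88555775] [ 306.93223515 -179.07389523]
[320.6, 185.9] 0.74 [ 413.96608336 -159.75631054] [ 410.86611033 -161.17138615]
```

View pics/w2.png

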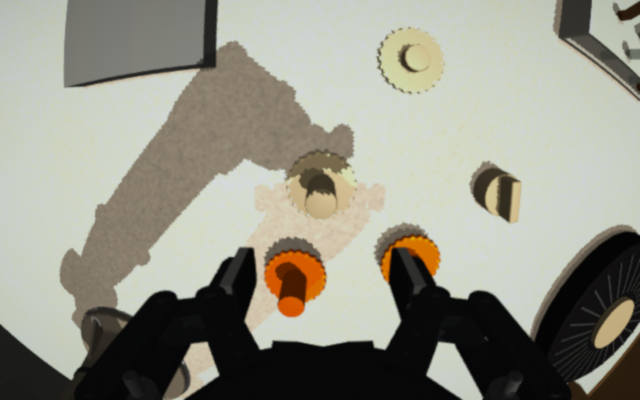

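The wrist view has the beige pin at about (321,185), triangulated to (414,-160), which agrees with the top view. The orange pins at (296,275) and (410,255), the cap at (410,60) and the plug at (497,190) are clear of the fingers. Descending.

Request:
{"fn": "drive_tool", "kwargs": {"moves": [{"wx": 0, "wy": 0, "wz": 0, "x": 0.01, "y": 0, "z": 0.2, "grip": 80}, {"wx": 0, "wy": 0, "wz": 0, "x": 0.01, "y": 0, "z": 0.38, "grip": 80}, {"wx": 0, "wy": 0, "wz": 0, "x": 0.01, "y": 0, "z": 0.52, "grip": 80}, {"wx": 0, "wy": 0, "wz": 0, "x": 0.01, "y": 0, "z": 0.615, "grip": 80}, {"wx": 0, "wy": 0, "wz": 0, "x": 0.01, "y": 0, "z": 0.615, "grip": 60}]}}

```text
clock: 2.37
ee_pos: [412.1, -159.4, 208.2]
ee_rot: [[0.904, 0.428, -0.008], [0.428, -0.904, 0.003], [-0.006, -0.006, -1.0]]
force: [-0.4, 0.4, 0.1]
width: 0.68
grasp_force: 0.0
```

Request:
{"fn": "drive_tool", "kwargs": {"moves": [{"wx": 0, "wy": 0, "wz": 0, "x": 0, "y": 0, "z": 0, "grip": 10}, {"wx": 0, "wy": 0, "wz": 0, "x": 0, "y": 0, "z": 0, "grip": 10}, {"wx": 0, "wy": 0, "wz": 0, "x": 0, "y": 0, "z": 0, "grip": 10}, {"wx": 0, "wy": 0, "wz": 0, "x": 0, "y": 0, "z": 0, "grip": 10}, {"wx": 0, "wy": 0, "wz": 0, "x": 0, "y": 0, "z": 0, "grip": 10}]}}

```text
clock: 2.78
ee_pos: [415.7, -159.9, 213.4]
ee_rot: [[0.903, 0.429, 0.004], [0.429, -0.903, -0.002], [0.003, 0.003, -1.0]]
force: [0.0, -0.1, 6.1]
width: 0.288
grasp_force: 59.2
```

Gripped at an opening of about 25 mm with 59 N. Now I lift 70 mm, carry to the bare side of the plate and turn 90° so the closing line lies along the slide.

Request:
{"fn": "drive_tool", "kwargs": {"moves": [{"wx": 0, "wy": 0, "wz": 0, "x": 0, "y": 0, "z": -0.18, "grip": 10}, {"wx": 0, "wy": 0, "wz": 0, "x": 0, "y": 0, "z": -0.35, "grip": 10}, {"wx": 0, "wy": 0, "wz": 0.04, "x": 0.12, "y": -0.1, "z": -0.35, "grip": 10}, {"wx": 0, "wy": 0, "wz": 0.08, "x": 0.25, "y": -0.22, "z": -0.35, "grip": 10}, {"wx": 0, "wy": 0, "wz": 0.12, "x": 0.38, "y": -0.34, "z": -0.35, "grip": 10}]}}

```text
clock: 3.2
ee_pos: [452.3, -71.4, 282.9]
ee_rot: [[0.995, 0.104, 0.002], [0.104, -0.995, -0.001], [0.002, 0.001, -1.0]]
force: [0.2, -0.5, -1.7]
width: 0.292
grasp_force: 59.3
```

```bash
cat > go.py <<'E'
from h import *
import sys
s=sense();R=np.array(s['ee_rot']);t=np.array([float(a) for a in sys.argv[1:4]])
print(s['clock'],np.round(s['ee_pos'],1),'shift',np.round(R.T@(t-s['ee_pos'])/200,3),'yaw of y axis',np.degrees(np.arctan2(R[1,1],R[0,1])),np.round(R[:,2],3),s['width'],s['grasp_force'])
E
python3 go.py 522 101 283
```

```text
3.2 [452.3 -71.4 282.9] shift [ 0.437 -0.821 -0.001] yaw of y axis -84.02191921681138 [ 0.002 -0.001 -1.   ] 0.29171991758789695 59.26919639110565
```

Request:
{"fn": "drive_tool", "kwargs": {"moves": [{"wx": 0, "wy": 0, "wz": 0.04, "x": 0.05, "y": -0.09, "z": 0, "grip": 10}, {"wx": 0, "wy": 0, "wz": 0.08, "x": 0.1, "y": -0.19, "z": 0, "grip": 10}, {"wx": 0, "wy": 0, "wz": 0.12, "x": 0.16, "y": -0.3, "z": 0, "grip": 10}, {"wx": 0, "wy": 0, "wz": 0.16, "x": 0.22, "y": -0.41, "z": 0, "grip": 10}, {"wx": 0, "wy": 0, "wz": 0.2, "x": 0.27, "y": -0.51, "z": 0, "grip": 10}]}}

```text
clock: 3.62
ee_pos: [494.3, 37.8, 281.9]
ee_rot: [[0.869, -0.494, 0.0], [-0.494, -0.869, 0.0], [0.0, -0.001, -1.0]]
force: [0.2, -0.2, -2.2]
width: 0.289
grasp_force: 59.3
```

```bash
python3 go.py 522 101 283
```

```text
3.6167 [494.3  37.8 281.9] shift [-0.036 -0.343 -0.005] yaw of y axis -119.6241265591189 [ 0.  0. -1.] 0.288563563612335 59.259522557258606
```

Request:
{"fn": "drive_tool", "kwargs": {"moves": [{"wx": 0, "wy": 0, "wz": 0.04, "x": -0.01, "y": -0.09, "z": 0, "grip": 10}, {"wx": 0, "wy": 0, "wz": 0.08, "x": -0.02, "y": -0.19, "z": 0, "grip": 10}, {"wx": 0, "wy": 0, "wz": 0.12, "x": -0.03, "y": -0.28, "z": 0, "grip": 10}, {"wx": 0, "wy": 0, "wz": 0.16, "x": -0.036, "y": -0.343, "z": 0, "grip": 10}, {"wx": 0, "wy": 0, "wz": 0.195, "x": -0.036, "y": -0.343, "z": 0, "grip": 10}]}}

```text
clock: 4.03
ee_pos: [521.7, 103.5, 282.0]
ee_rot: [[0.431, -0.902, 0.001], [-0.902, -0.431, 0.003], [-0.002, -0.002, -1.0]]
force: [0.3, 0.0, -0.9]
width: 0.29
grasp_force: 59.3
```

Request:
{"fn": "drive_tool", "kwargs": {"moves": [{"wx": 0, "wy": 0, "wz": 0, "x": 0, "y": 0, "z": 0.04, "grip": 10}, {"wx": 0, "wy": 0, "wz": 0, "x": 0, "y": 0, "z": 0.08, "grip": 10}, {"wx": 0, "wy": 0, "wz": 0, "x": 0, "y": 0, "z": 0.1, "grip": 10}, {"wx": 0, "wy": 0, "wz": 0, "x": 0, "y": 0, "z": 0.12, "grip": 10}, {"wx": 0, "wy": 0, "wz": 0, "x": 0, "y": 0, "z": 0.12, "grip": 10}]}}

```text
clock: 4.45
ee_pos: [520.7, 98.7, 256.2]
ee_rot: [[0.432, -0.902, -0.003], [-0.902, -0.432, -0.001], [-0.001, 0.003, -1.0]]
force: [0.2, -0.6, -1.7]
width: 0.288
grasp_force: 59.3
```

```bash
python3 - <<'E'
from h import *
s=sense();ims={c:get_image(c)[:,:,::-1] for c in ['scene','wrist']}
print(s['clock'],s['ee_pos'],np.round(s['ee_rot'],3),s['force'])
a=cv2.resize(ims['scene'][110:260,330:510],None,fx=2.2,fy=2.2);b=cv2.resize(ims['wrist'],(400,250))
o=np.zeros((600,400,3),np.uint8);o[:330,:396]=a;o[340:590]=b;cv2.imwrite('pics/m1.png',o)
cv2.imwrite('pics/wfull.png',ims['wrist'])
E
```

```text
4.45 [520.65177646  98.6610104  256.24799356] [[ 0.432 -0.902 -0.003]
 [-0.902 -0.432 -0.001]
 [-0.001  0.003 -1.   ]] [ 0.20200692 -0.64958653 -1.7367716 ]
```

View pics/m1.png

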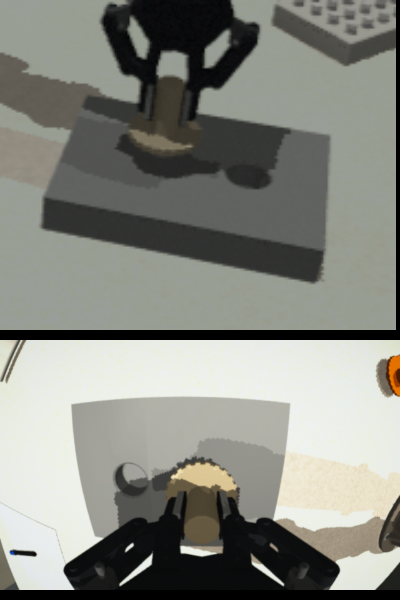

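The pin is held upright above the plate's bare side. The hole shows at about (211,221) in the full wrist picture. I'll find the hole's world position from it by ellipse fit.

```bash
python3 - <<'E'
from h import *
s=sense()
print('hole',wrist_plane((211,221),36,s))
im=cv2.imread('pics/wfull.png')
cv2.imwrite('pics/hc.png',cv2.resize(im[185:255,165:335],None,fx=4,fy=4))
b=boxes_of('hole','wrist');print(s['clock'],[(q['uv'],q['confidence'],wrist_plane(q['uv'],36,s)) for q in b])
E
```

```text
hole [589.4846647  131.68625921]
4.55 [([266.2, 173.2], 0.96, array([566.57184888,  83.78567177]))]
```

View pics/hc.png

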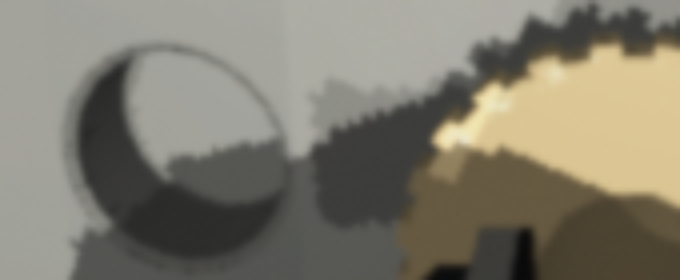

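The hole's rim spans (184–237, 195–250) in the wrist picture, giving a centre at about (590,132). That agrees with the top view. The pin is 76 mm from it. Lowering to contact.

Request:
{"fn": "drive_tool", "kwargs": {"moves": [{"wx": 0, "wy": 0, "wz": 0, "x": 0, "y": 0, "z": 0.01, "grip": 10}, {"wx": 0, "wy": 0, "wz": 0, "x": 0, "y": 0, "z": 0.02, "grip": 10}, {"wx": 0, "wy": 0, "wz": 0, "x": 0, "y": 0, "z": 0.03, "grip": 10}, {"wx": 0, "wy": 0, "wz": 0, "x": 0, "y": 0, "z": 0.035, "grip": 10}, {"wx": 0, "wy": 0, "wz": 0, "x": 0, "y": 0, "z": 0.035, "grip": 10}]}}

```text
clock: 5.02
ee_pos: [521.2, 99.5, 250.3]
ee_rot: [[0.432, -0.902, -0.001], [-0.902, -0.432, -0.0], [-0.0, 0.001, -1.0]]
force: [0.6, 0.2, -0.9]
width: 0.288
grasp_force: 59.3
```

```bash
python3 go.py 590 132 249; python3 -c "from cell import *;print(sense()['force'],sense()['torque'])"
```

```text
5.0167 [521.2  99.5 250.3] shift [ 0.002 -0.38   0.006] yaw of y axis -154.39984060566664 [-0.001 -0.    -1.   ] 0.28843229778148627 59.27713930606842
[ 0.56949777  0.17110224 -0.92991363] [-0.031789   -0.00675584 -0.01662573]
```

Request:
{"fn": "drive_tool", "kwargs": {"moves": [{"wx": 0, "wy": 0, "wz": 0, "x": 0, "y": 0, "z": 0.003, "grip": 10}, {"wx": 0, "wy": 0, "wz": 0, "x": 0, "y": 0, "z": 0.006, "grip": 10}, {"wx": 0, "wy": 0, "wz": 0, "x": 0, "y": 0, "z": 0.009, "grip": 10}, {"wx": 0, "wy": 0, "wz": 0, "x": 0, "y": 0, "z": 0.01, "grip": 10}, {"wx": 0, "wy": 0, "wz": 0, "x": 0, "y": 0, "z": 0.01, "grip": 10}], "squeeze": 40}}

```text
clock: 5.43
ee_pos: [521.4, 99.6, 249.5]
ee_rot: [[0.432, -0.902, 0.0], [-0.902, -0.432, -0.0], [0.0, -0.0, -1.0]]
force: [-2.6, -0.6, 5.3]
width: 0.29
grasp_force: 60.0
```

Contact at about 6 N. I'll slide slowly along tool -y with light pressure.

Request:
{"fn": "drive_tool", "kwargs": {"moves": [{"wx": 0, "wy": 0, "wz": 0, "x": 0, "y": 0, "z": 0.001, "grip": 10}, {"wx": 0, "wy": 0, "wz": 0, "x": 0, "y": -0.015, "z": 0.001, "grip": 10}, {"wx": 0, "wy": 0, "wz": 0, "x": 0, "y": -0.035, "z": 0.001, "grip": 10}, {"wx": 0, "wy": 0, "wz": 0, "x": 0, "y": -0.055, "z": 0.001, "grip": 10}, {"wx": 0, "wy": 0, "wz": 0, "x": 0, "y": -0.075, "z": 0.001, "grip": 10}]}}

```text
clock: 5.85
ee_pos: [529.0, 102.6, 249.4]
ee_rot: [[0.431, -0.902, -0.022], [-0.902, -0.431, -0.009], [-0.001, 0.024, -1.0]]
force: [-18.0, -7.3, 25.5]
width: 0.291
grasp_force: 62.0
```

Drag is 19 N against 25 N normal, so the foot is sticking. I'll ease the pressure by about 1 mm and continue.

Request:
{"fn": "drive_tool", "kwargs": {"moves": [{"wx": 0, "wy": 0, "wz": 0, "x": 0, "y": 0, "z": -0.004, "grip": 10}, {"wx": 0, "wy": 0, "wz": 0, "x": 0, "y": 0, "z": -0.006, "grip": 10}, {"wx": 0, "wy": 0, "wz": 0, "x": 0, "y": -0.015, "z": -0.006, "grip": 10}, {"wx": 0, "wy": 0, "wz": 0, "x": 0, "y": -0.03, "z": -0.006, "grip": 10}, {"wx": 0, "wy": 0, "wz": 0, "x": 0, "y": -0.045, "z": -0.006, "grip": 10}]}}

```text
clock: 6.27
ee_pos: [542.8, 109.6, 249.5]
ee_rot: [[0.432, -0.902, -0.002], [-0.902, -0.432, -0.001], [-0.0, 0.002, -1.0]]
force: [-3.2, -1.7, 3.3]
width: 0.286
grasp_force: 59.8
```

Request:
{"fn": "drive_tool", "kwargs": {"moves": [{"wx": 0, "wy": 0, "wz": 0, "x": 0, "y": -0.015, "z": 0, "grip": 10}, {"wx": 0, "wy": 0, "wz": 0, "x": 0, "y": -0.03, "z": 0, "grip": 10}, {"wx": 0, "wy": 0, "wz": 0, "x": 0, "y": -0.05, "z": 0, "grip": 10}, {"wx": 0, "wy": 0, "wz": 0, "x": 0, "y": -0.07, "z": 0, "grip": 10}, {"wx": 0, "wy": 0, "wz": 0, "x": 0, "y": -0.09, "z": 0, "grip": 10}]}}

```text
clock: 6.68
ee_pos: [559.8, 118.0, 249.6]
ee_rot: [[0.432, -0.902, 0.001], [-0.902, -0.432, 0.0], [-0.0, -0.001, -1.0]]
force: [-1.0, -1.2, 1.5]
width: 0.289
grasp_force: 59.8
```

```bash
python3 go.py 590 132 249.5
```

```text
6.6833 [559.8 118.  249.6] shift [ 0.002 -0.166  0.   ] yaw of y axis -154.4008698998548 [ 0.001  0.    -1.   ] 0.28874265159573426 59.752628803253174
```

33 mm from the centre and still in contact. I press slightly and continue.

Request:
{"fn": "drive_tool", "kwargs": {"moves": [{"wx": 0, "wy": 0, "wz": 0, "x": 0, "y": 0, "z": 0.003, "grip": 10}, {"wx": 0, "wy": 0, "wz": 0, "x": 0, "y": -0.01, "z": 0.003, "grip": 10}, {"wx": 0, "wy": 0, "wz": 0, "x": 0, "y": -0.02, "z": 0.003, "grip": 10}, {"wx": 0, "wy": 0, "wz": 0, "x": 0, "y": -0.035, "z": 0.002, "grip": 10}, {"wx": 0, "wy": 0, "wz": 0, "x": 0, "y": -0.05, "z": 0.001, "grip": 10}]}}

```text
clock: 7.1
ee_pos: [568.1, 121.8, 249.5]
ee_rot: [[0.432, -0.902, -0.001], [-0.902, -0.432, -0.0], [0.0, 0.001, -1.0]]
force: [-1.8, -1.0, 1.7]
width: 0.287
grasp_force: 59.5
```

Contact holds at 24 mm. Now I slide over the hole, then sink.

Request:
{"fn": "drive_tool", "kwargs": {"moves": [{"wx": 0, "wy": 0, "wz": 0, "x": 0, "y": -0.02, "z": 0, "grip": 10}, {"wx": 0, "wy": 0, "wz": 0, "x": 0, "y": -0.045, "z": 0, "grip": 10}, {"wx": 0, "wy": 0, "wz": 0, "x": 0, "y": -0.07, "z": 0, "grip": 10}, {"wx": 0, "wy": 0, "wz": 0, "x": 0, "y": -0.095, "z": 0, "grip": 10}, {"wx": 0, "wy": 0, "wz": 0, "x": 0, "y": -0.12, "z": 0, "grip": 10}]}}

```text
clock: 7.52
ee_pos: [591.0, 133.1, 249.1]
ee_rot: [[0.432, -0.902, 0.002], [-0.902, -0.432, 0.001], [-0.0, -0.002, -1.0]]
force: [-0.4, 0.1, -1.3]
width: 0.289
grasp_force: 59.2
```

Request:
{"fn": "drive_tool", "kwargs": {"moves": [{"wx": 0, "wy": 0, "wz": 0, "x": 0, "y": 0, "z": 0, "grip": 10}, {"wx": 0, "wy": 0, "wz": 0, "x": 0, "y": 0, "z": 0.015, "grip": 10}, {"wx": 0, "wy": 0, "wz": 0, "x": 0, "y": 0, "z": 0.03, "grip": 10}, {"wx": 0, "wy": 0, "wz": 0, "x": 0, "y": 0, "z": 0.045, "grip": 10}, {"wx": 0, "wy": 0, "wz": 0, "x": 0, "y": 0, "z": 0.045, "grip": 10}]}}

```text
clock: 7.93
ee_pos: [589.3, 132.0, 239.3]
ee_rot: [[0.432, -0.902, -0.002], [-0.902, -0.432, -0.001], [-0.0, 0.002, -1.0]]
force: [-0.6, -0.8, -1.2]
width: 0.289
grasp_force: 59.2
```

```bash
python3 go.py 590 132 229.5
```

```text
7.9333 [589.3 132.  239.3] shift [ 0.002 -0.003  0.049] yaw of y axis -154.41523134114723 [-0.002 -0.001 -1.   ] 0.2890794951624739 59.2017263174057
```

It's sinking freely, with no contact force, so it's in the hole. I lower the remaining 10 mm.

Request:
{"fn": "drive_tool", "kwargs": {"moves": [{"wx": 0, "wy": 0, "wz": 0, "x": 0, "y": 0, "z": 0.015, "grip": 10}, {"wx": 0, "wy": 0, "wz": 0, "x": 0, "y": 0, "z": 0.03, "grip": 10}, {"wx": 0, "wy": 0, "wz": 0, "x": 0, "y": 0, "z": 0.04, "grip": 10}, {"wx": 0, "wy": 0, "wz": 0, "x": 0, "y": 0, "z": 0.048, "grip": 10}, {"wx": 0, "wy": 0, "wz": 0, "x": 0, "y": 0, "z": 0.052, "grip": 10}]}}

```text
clock: 8.35
ee_pos: [589.8, 132.3, 229.7]
ee_rot: [[0.432, -0.902, -0.001], [-0.902, -0.432, -0.0], [-0.0, 0.001, -1.0]]
force: [0.2, 0.5, 1.5]
width: 0.288
grasp_force: 59.3
```

Request:
{"fn": "drive_tool", "kwargs": {"moves": [{"wx": 0, "wy": 0, "wz": 0, "x": 0, "y": 0, "z": 0, "grip": 10}, {"wx": 0, "wy": 0, "wz": 0, "x": 0, "y": 0, "z": 0, "grip": 10}, {"wx": 0, "wy": 0, "wz": 0, "x": 0, "y": 0, "z": 0, "grip": 10}, {"wx": 0, "wy": 0, "wz": 0, "x": 0, "y": 0, "z": 0, "grip": 10}, {"wx": 0, "wy": 0, "wz": 0, "x": 0, "y": 0, "z": 0, "grip": 10}]}}

```text
clock: 8.77
ee_pos: [590.0, 132.3, 230.2]
ee_rot: [[0.432, -0.902, 0.0], [-0.902, -0.432, 0.0], [0.0, -0.0, -1.0]]
force: [0.4, 0.2, -0.7]
width: 0.29
grasp_force: 59.3
```

Request:
{"fn": "drive_tool", "kwargs": {"moves": [{"wx": 0, "wy": 0, "wz": 0, "x": 0, "y": 0, "z": 0.002, "grip": 35}, {"wx": 0, "wy": 0, "wz": 0, "x": 0, "y": 0, "z": 0.002, "grip": 50}, {"wx": 0, "wy": 0, "wz": 0, "x": 0, "y": 0, "z": 0.002, "grip": 70}, {"wx": 0, "wy": 0, "wz": 0, "x": 0, "y": 0, "z": 0.002, "grip": 80}, {"wx": 0, "wy": 0, "wz": 0, "x": 0, "y": 0, "z": 0.002, "grip": 80}]}}

```text
clock: 9.18
ee_pos: [590.0, 132.3, 229.9]
ee_rot: [[0.432, -0.902, 0.0], [-0.902, -0.432, 0.0], [0.0, -0.0, -1.0]]
force: [0.0, 0.6, -0.2]
width: 0.802
grasp_force: 0.0
```

Request:
{"fn": "drive_tool", "kwargs": {"moves": [{"wx": 0, "wy": 0, "wz": 0, "x": 0, "y": 0, "z": -0.05, "grip": 80}, {"wx": 0, "wy": 0, "wz": 0, "x": 0, "y": 0, "z": -0.15, "grip": 80}, {"wx": 0, "wy": 0, "wz": 0, "x": 0, "y": 0, "z": -0.3, "grip": 80}, {"wx": 0, "wy": 0, "wz": 0, "x": 0, "y": 0, "z": -0.45, "grip": 80}, {"wx": 0, "wy": 0, "wz": 0, "x": 0, "y": 0, "z": -0.6, "grip": 80}]}}

```text
clock: 9.6
ee_pos: [589.7, 132.3, 351.7]
ee_rot: [[0.432, -0.902, 0.0], [-0.902, -0.432, 0.0], [0.0, -0.0, -1.0]]
force: [0.7, -0.5, 0.4]
width: 0.802
grasp_force: 0.0
```

```bash
python3 - <<'E'
from h import *
s=sense();print(s['clock'],s['ee_pos'],s['width'],s['force'])
w=get_image('wrist')[:,:,::-1];c=get_image('scene')[:,:,::-1]
o=np.zeros((600,640,3),np.uint8);o[:400]=w;o[400:600,:320]=c[90:290,300:620];o[400:600,320:]=c[180:380,120:440];cv2.imwrite('pics/end.png',o)
E
```

```text
9.6 [589.68090528 132.32259991 351.73188524] 0.8023751438235496 [ 0.68700425 -0.46841027  0.35305769]
```

View pics/end.png

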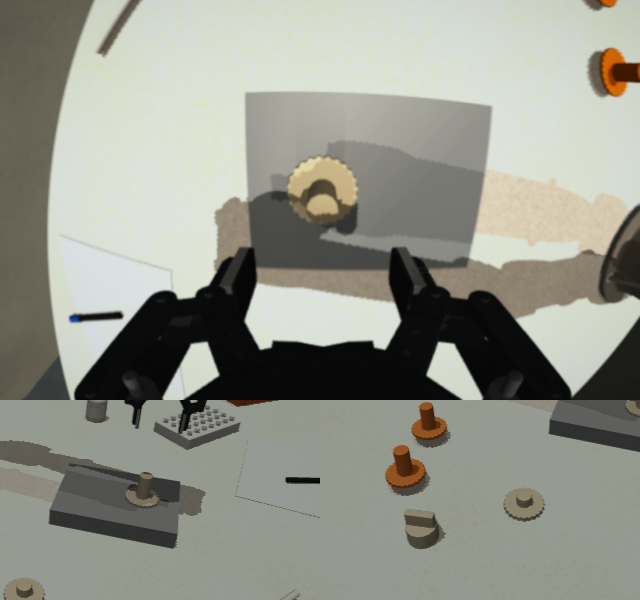

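The picture shows the pin upright in the hole, with its flange at wrist (322,190) flat on the plate. The plug and cap haven't moved and the gripper is clear.

```bash
python3 -c "from cell import *;print(sign_off())"
```

```text
the job is handed in; nothing more can be done
None
```

The hub pin was set down on the bare plate 76 mm from the hole, slid upright into it, and released standing with its flange flat. The plug and cap are where they were, and the job is handed in at about 9.7 s of the 38 s allowed; `sign_off()` gave no verdict.

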